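# Put the bar gadgets back in their foam insert

## Task

An espresso cup has been left standing on the foam insert of the gadget drawer. First lift it off and set it upright in the middle of the cork coaster; then press every gadget that lies on the worktop (corkscrew, pastry brush, Y-peeler; not all may be there) into its own cut-out in the foam, the way round that fits, until it is fully home on the pocket floor. Never tip the cup over, and leave the jam jar, the spice jar and the lemon where they are.

Things in the scene. Friction and masses are not known exactly. Their poses are not given: they have to be found in the camera images.
- foam_insert: Dark foam block 112 x 180 x 24 mm, fixed. Origin: centre of underside, z up, x along the 112 mm side. Three T-shaped pockets 14 mm deep with grey floors, 1.3 mm play all round. In each, two springy foam nibs pinch the handle at mid-grip by 1.2 to 1.5 mm a side: a gadget merely laid in rests aslant with its grip some 9 mm above the floor; 4 to 8 N straight down on mid-grip sends it home.
- corkscrew_pocket (a point): Pocket of the corkscrew, on the pocket floor (10 mm over the insert's underside, 14 mm under its top face); the corkscrew's origin comes exactly here when it is home, with its x axis along MINUS x of the insert. 35 mm along x, -48 mm along y of the insert; axes as the insert's.
- pastry_brush_pocket (a point): Pocket of the pastry brush, on the pocket floor; the brush's origin comes exactly here when home, with its x axis along MINUS x of the insert. 11 mm along x, 4 mm along y of the insert; axes as the insert's.
- y_peeler_pocket (a point): Pocket of the Y-peeler, on the pocket floor; the peeler's origin comes exactly here when home, with its x axis along PLUS x of the insert. -11 mm along x, 52 mm along y of the insert; axes as the insert's.
- corkscrew: T-shaped corkscrew lying flat, 60 g: dark wooden cross-handle 18 (x) x 60 (y) x 26 mm high; thin steel spiral 10 mm wide, 14 mm high, from x = 9 to 59 mm. Origin under the middle of the cross-handle, x to the spiral's tip, z up. Grip the handle over its 18 mm, fingertips 15 mm above the underside to clear spiral and foam; its top 12 mm stand out of the foam when home. May be absent.
- pastry_brush: Pastry brush lying flat, 50 g: dark wooden handle 50 (x) x 18 (y) x 26 mm high; flat rigid head (steel ferrule, pale bristles) 36 mm wide, 14 mm high, from x = 25 to 55 mm. Origin under the middle of the handle, x to the bristles, z up. Grip the handle over its 18 mm; its top 12 mm stand out of the foam when home. May be absent.
- y_peeler: Y-peeler lying flat, 60 g: dark wooden handle 62 (x) x 18 (y) x 26 mm high; steel blade head like a crossbar, 54 mm wide (y), 14 mm high, from x = 31 to 45 mm. Origin under the middle of the handle, x to the blade, z up. Grip the handle over its 18 mm; its top 12 mm stand out of the foam when home. May be absent.
- espresso_cup: White straight-sided espresso cup, 64 mm across, 58 mm high, wall 4 mm, 140 g, standing on the foam at first. Origin at the centre of its underside, z up. A loop handle 10 mm thick sticks out to +y, reaching 68 mm from the axis, between 8 and 53 mm height; it can be pinched from above across x at about 52 mm along y, or the rim can be pinched.
- coaster: Round cork coaster, 94 mm across, 6 mm thick, fixed to the worktop. Origin at the centre of its underside; the cup's underside stands 6 mm above it. Round the work: the worktop's near edge runs 0.375 m from the base axis, square to the direction 30 degrees left of +x; wall cabinets (underside 0.38 m up) begin about 0.60 m out in that direction, and a tall oven unit stands just to the right of the worktop.
- jam_jar: Jam jar with a green lid, 62 mm across, 86 mm high, standing behind the work; bystander. Origin at the centre of its underside.
- spice_jar: Slim spice jar with a dark cap, 41 mm across, 105 mm high, behind the work; bystander. Origin at the centre of its underside.
- lemon: A lemon, 78 x 55 x 56 mm, lying behind the work; bystander. Origin at its underside.
There are look-alikes about, which are no part of the job. There is more than one size of the pastry_brush; the one meant has the size given above.

How it is judged:
By the outcome, as a careful person would: the job done as asked, in the order asked, and still so for the second after the job is handed in, with the robot touching nothing.
Of corkscrew, pastry_brush, y_peeler only 2 to 3 are there at a start; the rules pass over those that are not, and their reading is None.
At some moment in a run one of corkscrew, pastry_brush, y_peeler may be knocked a few centimetres aside while the robot is not near it.
It also fails if it takes over 210 s, if anything falls off the work surface, if the arm or the gripper's body presses on something with over 40 N, if the wrist force passes 120 N, or if a joint passes its speed limit or range.

## Robot

A 7-joint arm with a two-finger parallel gripper is mounted at the origin on a cart in front of the work surface, level with it; the furniture and walls round the work are solid. World frame = base frame: x ahead of the robot, y to its left, z up, the work surface at z = 0. Lengths are in mm, angles in rad, forces in N, time in s.
With the tool pointing down it reaches from about 425 to 825 mm from the base axis. Payload 3.6 kg.
Tool frame: the origin (TCP) lies at the very end of the fingers, on their centre line; the grasp point (between the pads) lies 19 mm behind it; z points along the fingers, y is the line along which they close (so a half turn about z gives the same grasp; the last joint's range is limited). The gripper opens to 85 mm and grips with 20 to 120 N. Pads are 22 mm wide; open, the fingers measure 114 mm over their backs; the gripper's body (76 mm by 85 mm) begins 54 mm behind the grasp point. The pads swing forward as they close: fully open they stand 13 mm farther back than shut.
Start: joints at [1.308, 0.615, -0.013, 1.423, 0.008, 1.103, -0.04], TCP at [151.867, -631.98, 231.297] pointing down, gripper open.
Joint ranges: [-3.12, 3.12], [-0.3, 2.06], [-1.34, 1.32], [0.26, 2.42], [-1.36, 4.5], [0.01, 1.98], [-2.84, 2.84]. Speed limits (rad/s): [2.79, 2.79, 3.14, 3.14, 3.14, 3.14, 3.14].

## Interface

Orientations are given as a unit quaternion [x, y, z, w].
In Python, from workcell import r, optics gives the robot as it stands. Calls block until the motion is done:
- r.goto(position, orientation): joint-space move of the TCP to a pose.
- r.movel(position, ori=None, rate=150, max_force=None): straight line of the TCP; ori=None keeps the orientation; rate is the mean speed in mm/s. With max_force (N) it stops when the force on the tool has changed by that much, and returns True; else False.
- r.move_joints(angles): joint-space move.
- r.set_gripper(opening, f_grip=None): finger opening in mm; f_grip is the grip in N (None keeps the last); returns when the fingers have stopped.
- r.hold(seconds).
- r.inverse_kinematics(position, orientation): joint angles nearest the present ones, or None.
- r.observe(): the state.
- optics.grab_frame(name): name is "side" or "top"; returns (picture, depth): 384x512x3 uint8, red, green, blue; 384x512 float32, mm along the optical axis (not along the pixel's ray), 0 where there is no reading.
- optics.get_calibration(name): a dict with "mtx" (3x3 intrinsics, pixels), "R" (3x3) and "t" (3): a world point X has camera coordinates R X + t. Camera axes: x right, y down, z forward; pixel columns grow to the right and rows downward; lengths in mm; the calibration is good to about 2 mm. A picture is of the moment at which its call begins. get_calibration takes no time and is no camera call.
A pose or a line that the arm cannot do raises r.PlanningError and nothing moves.
- r.finish_job(): hands the job in; it is judged then, once.
Trained networks look in the newest picture that a camera, given by its name, has taken for a name from the list of things; names that differ only in an ending like _2 or _b are one class to them, and where a whole thing is asked for, a point or a joint stands for the part that bears it (a point fixed in the world has none). Each returns a list of dicts, best first, with "score" (0 to 1); they miss things now and then, are a little off and sometimes report something else, mostly with a low value. They report only what shows in the picture. A call takes as long as a camera call. They do not tell look-alikes from the thing itself.
- optics.look_for(camera, query): "xyz" ([x, y, z] in mm, in world coordinates, good to about 4 mm: the middle of the surface that is visible of it).
- optics.masks_of(camera, query): "pixels" (384x512 bool, what is visible of it).
The state is a dict: "time": time; "joints": joint angles; "joint_velocities": joint speeds; "joint_efforts": joint torques, N m; "tcp_pos": TCP position; "eef_rot": TCP orientation; "force": force on the tool from outside, world axes, zero at the start; "moment": the same for the moment, N m; "gripper_width": finger opening in mm; "grip_force": force on a finger pad.
Only numpy, scipy, OpenCV 4.12 (cv2) and the standard library are available. Lean on these libraries where they do the work, as an engineer would, in place of code of your own. Each camera call takes 0.05 s, during which the arm holds its last target. There are 200 camera calls.

## Working session

There is one attempt and no reset: what is moved stays moved. The work goes in short steps, each a Python script; the robot and the scene stay as the last script left them, time stands still between calls to the robot, and variables do not carry over. Pictures are saved under pics/ and viewed, at most 14 in all, crops included, and the job is handed in when it is done.

```bash
mkdir -p pics; ls
python3 - <<'E'
from workcell import r, optics
import cv2,numpy as np
for n in("top","side"):
    p,d=optics.grab_frame(n); cv2.imwrite(f"pics/{n}0.png",p[:,:,::-1]); np.savez(f"{n}0.npz",p=p,d=d)
    c=optics.get_calibration(n); print(n,c)
    for q in["foam_insert","corkscrew","pastry_brush","y_peeler","espresso_cup","coaster","jam_jar","spice_jar","lemon"]:
        print(q,[(np.round(x["xyz"]).tolist(),round(x["score"],2)) for x in optics.look_for(n,q)])
print(r.observe())
E
```

```text
pics
top {'mtx': array([[445.74377801,   0.        , 245.00714891],
       [  0.        , 445.74377801, 191.68812627],
       [  0.        ,   0.        ,   1.        ]]), 'R': array([[ 0.01661677, -0.999803  ,  0.01085534],
       [-0.9968516 , -0.0174076 , -0.07735543],
       [ 0.07752915, -0.00953576, -0.99694448]]), 't': array([ 228.5182973 ,  508.33842457, 1271.81527377])}
foam_insert [([390.0, 257.0, 28.0], 0.76)]
corkscrew [([492.0, -19.0, 20.0], 0.67), ([504.0, 146.0, 26.0], 0.43), ([671.0, 159.0, 77.0], 0.25)]
pastry_brush [([441.0, 122.0, 12.0], 0.71), ([306.0, 473.0, 19.0], 0.63), ([586.0, 315.0, 42.0], 0.63)]
y_peeler [([495.0, -18.0, 20.0], 0.49), ([390.0, 257.0, 25.0], 0.18)]
espresso_cup [([370.0, 299.0, 30.0], 0.79), ([572.0, 46.0, 7.0], 0.27)]
coaster [([574.0, 45.0, 5.0], 0.61), ([391.0, 256.0, 26.0], 0.57)]
jam_jar [([670.0, 160.0, 76.0], 0.45)]
spice_jar [([618.0, 244.0, 95.0], 0.46)]
lemon [([573.0, 46.0, 6.0], 0.68)]
side {'mtx': array([[353.00241717,   0.        , 256.48754288],
       [  0.        , 353.00241717, 194.18952459],
       [  0.        ,   0.     
[... 684 characters left out ...]
y([ 1.30846579,  0.61487927, -0.01257524,  1.42336715,  0.00808322,
        1.10343716, -0.04036543]), 'joint_velocities': array([ 0.00103762, -0.00111498,  0.00214493, -0.00021034,  0.00037425,
       -0.00123431,  0.00091622]), 'joint_efforts': array([ 6.57249939e-05, -4.69112420e+01,  2.58877845e-01, -1.71345037e+01,
        1.00173627e-02,  1.55941718e-03,  5.11285180e-06]), 'tcp_pos': array([ 151.88153228, -631.98174616,  231.3216705 ]), 'eef_rot': array([ 9.93053173e-01,  1.17666460e-01,  1.54825620e-05, -2.29223031e-05]), 'force': array([ 0.24299841, -0.07041308, -0.0164719 ]), 'moment': array([0.00957266, 0.05258596, 0.04810146]), 'grip_force': 0.0, 'gripper_width': 85.2731288340472}
```

View pictures.

View pics/top0.png

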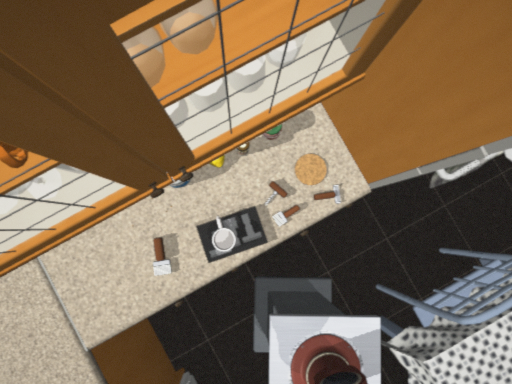

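View pics/side0.png

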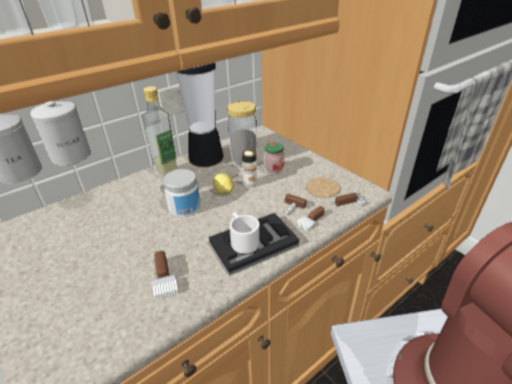

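Run:
```python
import cv2,numpy as np
a=np.load("top0.npz");p=a["p"]
c=p[145:285,135:355,::-1]; c=cv2.resize(c,None,fx=3.6,fy=3.6,interpolation=cv2.INTER_CUBIC)
cv2.imwrite("pics/crop0.png",c)
p=np.load("side0.npz")["p"]
c=p[180:275,200:370,::-1]; c=cv2.resize(c,None,fx=4.7,fy=4.7,interpolation=cv2.INTER_CUBIC)
cv2.imwrite("pics/crop1.png",c)
```

```text
(no output)
```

View pics/crop0.png

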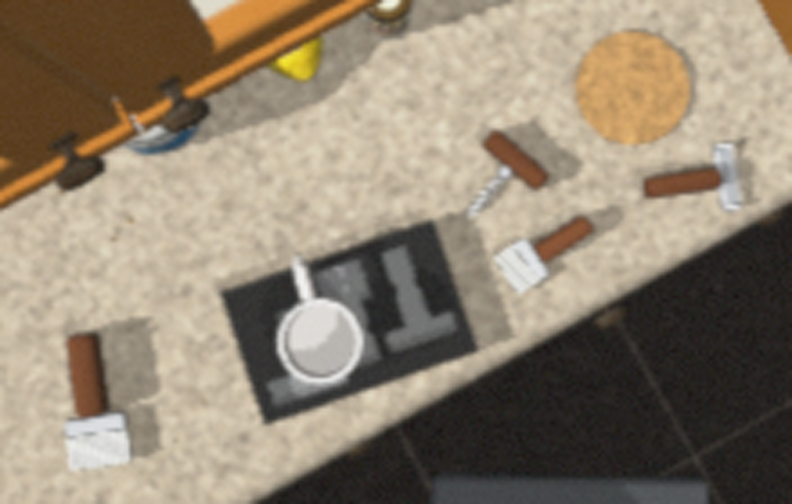

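View pics/crop1.png

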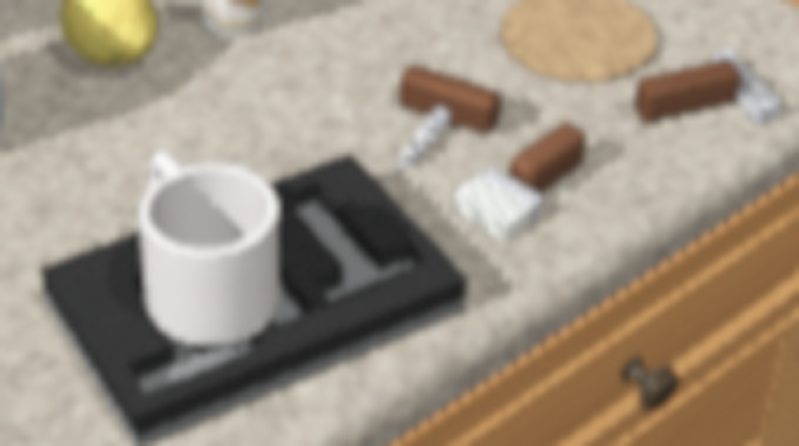

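Top crop: cup (223,240), its handle toward (218,218); insert around (232,234), with +x toward the near edge, so left to right the pockets are corkscrew, brush, peeler. 
Candidates: corkscrew (278,188); brushes at (287,213) and (160,255), the latter being the bigger look-alike; peeler (328,195); coaster (311,168). All three gadgets are present.

I'll fit the poses by model silhouettes, and check what stands along the way of the arm.

```bash
cat > h.py <<'E'
from workcell import r, optics
import cv2,numpy as np
from scipy.optimize import minimize
from scipy.spatial.transform import Rotation as Rn
S=8
CAL={n:optics.get_calibration(n) for n in("top","side")}
def proj(c,X):
    q=X@c["R"].T+c["t"]; q=q@c["mtx"].T; return q[:,:2]/q[:,2:]
def unproj(c,d,u,v):
    z=d[v,u]; X=np.stack([u*1.0,v*1.0,np.ones(len(u))],1)@np.linalg.inv(c["mtx"]).T*z[:,None]
    return (X-c["t"])@c["R"]
def grab(ns=("top","side")): return {n:optics.grab_frame(n) for n in ns}
def box(x0,x1,y0,y1,z0,z1): return np.array([[x,y,z] for x in(x0,x1) for y in(y0,y1) for z in(z0,z1)],float)
def place(P,x,y,a):
    c,s=np.cos(a),np.sin(a); return P@np.array([[c,s,0],[-s,c,0],[0,0,1]])+[x,y,0]
def render(c,P,win):
    u0,v0,u1,v1=win; h=proj(c,P); h=(h-[u0,v0]+.5)*S-.5
    h=cv2.convexHull(np.round(h*16).astype(np.int32))
    m=np.zeros(((v1-v0)*S,(u1-u0)*S),np.uint8); cv2.fillConvexPoly(m,h,255,shift=4)
    return cv2.resize(m,(u1-u0,v1-v0),interpolation=cv2.INTER_AREA)/255.
HAND=dict(corkscrew=box(-9,9,-30,30,0,26),pastry_brush=box(-25,25,-9,9,0,26),y_peeler=box(-31,31,-9,9,0,26))
HEAD=dict(corkscrew=[34,0,7],pastry_brush=[42,0,12],y_peeler=[38,0,12])
POCK=dict(corkscrew=(35,-48,np.pi),pastry_brush=(11,4,np.pi),y_peeler=(-11,52,0.))
def brown(p):   # soft 0..1 brown handle
    p=p.astype(float); return np.clip((150-p[:,:,0])/60,0,1)*np.clip((p[:,:,0]-p[:,:,2]-15)/20,0,1)
def dark(p): return np.clip((110-p.astype(float).mean(2))/60,0,1)
def fit(F,P,guess,soft,ign=None,pad=12):
    """F {cam:(img,depth)}; returns pose x,y,yaw and mean abs err"""
    T={}
    for n,(p,d) in F.items():
        h=proj(CAL[n],place(P,*guess)); u0,v0=np.maximum(h.min(0).astype(int)-pad,0); u1,v1=h.max(0).astype(int)+pad
        w=np.ones((v1-v0,u1-u0)) if ign is None else ign[n][v0:v1,u0:u1]
        T[n]=((u0,v0,u1,v1),soft(p)[v0:v1,u0:u1],w)
    def cost(g): return sum((np.abs(render(CAL[n],place(P,*g[:2],g[2]/100),w)-t)*k).sum() for n,(w,t,k) in T.items())
    g=np.array([*guess[:2],guess[2]*100])
    for st in(8,3): 
        sx=np.vstack([g,g+[st,0,0],g+[0,st,0],g+[0,0,st]]); o=minimize(cost,g,method="Nelder-Mead",options=dict(initial_simplex=sx,xatol=.02,fatol=.02)); g=o.x
    area=sum(t.sum() for w,t,k in T.values())
    return np.array([g[0],g[1],g[2]/100]),o.fun/area
def down(yaw): # tool down, tool y axis at angle yaw (mod pi)
    return (Rn.from_euler("z",yaw)*Rn.from_quat([1,0,0,0])).as_quat()
E
python3 - <<'E'
from h import *
F={n:(a["p"],a["d"]) for n in("top","side") for a in [np.load(n+"0.npz")]}
c=CAL["top"];d=F["top"][1]
pts=np.array([(365,190),(372,192),(330,100),(490,155),(400,170),(430,260),(400,300),(450,320),(470,350),(325,370),(300,320),(370,330)])
for q,X in zip(pts,unproj(c,d,pts[:,0],pts[:,1])): print(q,X.round())
# insert
P=box(-56,56,-90,90,0,24); g=(390,257,np.radians(208))
ign={}
for n in F:
    rgb=F[n][0].astype(float)
    inner=np.zeros((384,512),np.uint8); hh=cv2.convexHull(proj(CAL[n],place(box(-46,46,-80,80,12,24),*g)).astype(np.float32)).astype(np.int32)
    cv2.fillConvexPoly(inner,hh,1)
    w=cv2.dilate(((rgb.min(2)>125)&(np.ptp(rgb,2)<22)).astype(np.uint8),np.ones((3,3)))
    ign[n]=1.-inner
for k in(["top"],["side"],["top","side"]):
    f={n:F[n] for n in k}; q,e=fit(f,P,g,dark,ign); print("insert",k,q.round(1),np.degrees(q[2]).round(2),round(e,3))
    for nm,g0 in dict(corkscrew=(500,146),pastry_brush=(430,115),y_peeler=(492,-19)).items():
        best=[]
        for a in np.radians([0,45,90,135]):
            best.append(fit(f,HAND[nm],(*g0,a),brown))
        q,e=min(best,key=lambda t:t[1]); print(nm,k,q.round(1),np.degrees(q[2]).round(1),round(e,3))
E
```

```text
[365 190] [ 517. -117.   -3.]
[372 192] [ 584. -399. -884.]
[330 100] [767.  -0.  63.]
[490 155] [ 578. -323.  294.]
[400 170] [ 544. -128.  257.]
[430 260] [ 255. -681. -883.]
[400 300] [  62. -530. -878.]
[450 320] [  94. -479. -253.]
[470 350] [  24. -489. -141.]
[325 370] [ 52.  32. 169.]
[300 320] [138.  73.  -0.]
[370 330] [ 112. -130.   -3.]
insert ['top'] [384.4 272.    3.5] 200.3 0.551
corkscrew ['top'] [513.8 139.8   2.4] 135.7 1.044
pastry_brush ['top'] [483.8  30.9  -1.5] -84.6 1.0
y_peeler ['top'] [497.9   9.5   1.8] 101.9 0.979
insert ['side'] [387.4 269.5   3.5] 200.27 0.221
corkscrew ['side'] [527.  117.1   1.3] 72.6 1.828
pastry_brush ['side'] [453.8  93.3   2.7] 152.5 1.341
y_peeler ['side'] [496.5   3.7   2.1] 119.5 1.023
insert ['top', 'side'] [385.6 270.7   3.5] 200.04 0.417
corkscrew ['top', 'side'] [514.5 140.3   2.4] 135.6 1.523
pastry_brush ['top', 'side'] [450.9  94.9   2.7] 152.9 1.559
y_peeler ['top', 'side'] [498.2  14.   -1.4] -81.9 0.939
```

Run:
```python
from h import *
F={n:(a["p"],a["d"]) for n in("top","side") for a in [np.load(n+"0.npz")]}
t=F["top"][0];s=F["side"][0]
for q in[(278,188),(290,211),(325,196),(310,168),(295,190),(255,200),(345,180),(233,250),(262,228),(270,232)]: print(q,t[q[1],q[0]])
print("side")
for q in[(296,201),(316,213),(345,200),(346,203),(323,186),(330,200),(290,240),(300,245)]: print(q,s[q[1],q[0]])
print(brown(t)[185:192,270:288].round(1))
```

```text
(278, 188) [117  73  47]
(290, 211) [141  88  57]
(325, 196) [118  74  48]
(310, 168) [206 160 103]
(295, 190) [150 139 121]
(255, 200) [211 197 174]
(345, 180) [202 188 165]
(233, 250) [54 52 52]
(262, 228) [73 72 65]
(270, 232) [148 138 122]
side
(296, 201) [120  83  61]
(316, 213) [127  87  64]
(345, 200) [91 62 46]
(346, 203) [104  87  74]
(323, 186) [193 165 127]
(330, 200) [197 189 175]
(290, 240) [57 57 57]
(300, 245) [169 163 151]
[[0.6 0.4 0.5 0.5 0.5 0.6 0.7 0.8 0.7 0.2 0.  0.  0.  0.  0.  0.  0.  0. ]
 [0.5 0.6 0.4 0.4 0.5 0.5 0.6 0.7 0.7 0.6 0.2 0.1 0.1 0.  0.  0.  0.  0. ]
 [0.  0.4 0.6 0.4 0.4 0.5 0.5 0.5 0.6 0.7 0.8 0.3 0.1 0.  0.  0.  0.  0. ]
 [0.  0.  0.5 0.6 0.4 0.4 0.5 0.4 0.6 0.6 0.8 0.8 0.4 0.1 0.  0.  0.  0. ]
 [0.  0.  0.  0.3 0.6 0.5 0.4 0.4 0.5 0.5 0.6 0.7 0.8 0.5 0.2 0.  0.  0. ]
 [0.  0.  0.  0.  0.3 0.5 0.5 0.4 0.4 0.5 0.5 0.6 0.7 0.9 0.5 0.2 0.  0. ]
 [0.  0.  0.  0.  0.  0.  0.1 0.4 0.4 0.4 0.4 0.5 0.5 0.7 0.8 0.5 0.1 0. ]]
```

```bash
cat >> h.py <<'E'
def brownT(p): p=p.astype(float); return np.clip((p[:,:,0]-1.23*p[:,:,2]-3)/50,0,1)*(p[:,:,0]<168)
def brownS(p): p=p.astype(float); return np.clip((p[:,:,0]-1.15*p[:,:,2]-3)/38,0,1)*(p[:,:,0]<168)
BR=dict(top=brownT,side=brownS)
def insert_pose(F,g=(386,270,3.5)):
    P=box(-56,56,-90,90,0,24); G={};ign={}
    for n,(p,d) in F.items():
        inner=np.zeros((384,512),np.uint8); h=cv2.convexHull(proj(CAL[n],place(box(-46,46,-80,80,12,24),*g)).astype(np.float32)).astype(np.int32)
        cv2.fillConvexPoly(inner,h,1)
        v,u=np.indices((384,512)); X=unproj(CAL[n],d,u.ravel(),v.ravel()).reshape(384,512,3)
        bad=cv2.dilate(((X[:,:,2]<-15)|(X[:,:,2]>34)).astype(np.uint8),np.ones((3,3)))  # floor, cup
        ign[n]=(1.-inner)*(1-bad)
    return fit(F,P,g,dark,ign,pad=8)
def handle_pose(F,nm,g0):
    """dist-based yaw start from brown pixel PCA, then fit, then sign from head brightness (top)"""
    res=[]
    for n,(p,d) in F.items():
        m=BR[n](p); 
        res.append(None)
    best=min((_fit(F,HAND[nm],(*g0,a)) for a in np.radians([0,45,90,135])),key=lambda t:t[1])
    q,e=best
    n="top" if "top" in F else "side"; p=F[n][0].astype(float); sc=[]
    for s in(0,np.pi):
        u,v=proj(CAL[n],place(np.array([HEAD[nm]]),q[0],q[1],q[2]+s))[0].round().astype(int); w=p[v-1:v+2,u-1:u+2]
        sc.append((w[:,:,2]/w[:,:,0]).mean())  # steel/bristles: bluish vs beige top
    if sc[1]>sc[0]: q[2]+=np.pi
    q[2]=(q[2]+np.pi)%(2*np.pi)-np.pi
    return q,e,sc
def _fit(F,P,g):
    return fit({n:F[n] for n in F},P,g,None,None) if 0 else fit2(F,P,g)
def fit2(F,P,g):
    return fit({n:((BR[n](F[n][0])),F[n][1]) for n in F},P,g,lambda x:x)
E
python3 - <<'E'
# tidy the helper
s=open('h.py').read()
a=s.index('    """dist-based'); b=s.index('    best=min((_fit')
s=s[:a]+s[b:]; s=s.replace('_fit(F,HAND','fit2(F,HAND'); a=s.index('def _fit'); b=s.index('def fit2'); s=s[:a]+s[b:]
open('h.py','w').write(s)
E
python3 - <<'E'
from h import *
F={n:(a["p"],a["d"]) for n in("top","side") for a in [np.load(n+"0.npz")]}
for k in(["top"],["side"],["top","side"]):
    f={n:F[n] for n in k}; q,e=insert_pose(f); print("insert",k,q[:2].round(1),np.degrees(q[2]).round(2),round(e,3))
    for nm,g0 in dict(corkscrew=(500,146),pastry_brush=(450,113),y_peeler=(492,-19)).items():
        q,e,sc=handle_pose(f,nm,g0); print(nm,q[:2].round(1),np.degrees(q[2]).round(1),round(e,3),np.round(sc,2))
# cup & coaster centre from top: cup rim circle via depth
p,d=F["top"]; v,u=np.indices((384,512)); X=unproj(CAL["top"],d,u.ravel(),v.ravel())
m=(X[:,2]>76)&(X[:,2]<90)&(np.hypot(X[:,0]-360,X[:,1]-298)<75); print("cup top pts",m.sum(),X[m].mean(0).round(1),np.percentile(X[m],[0,100],axis=0).round(1))
(c,rr)=cv2.minEnclosingCircle(X[m&(np.hypot(X[:,0]-355,X[:,1]-298)<40)][:,:2].astype(np.float32)); print(c,rr)
pf=p.astype(float); m=((pf[:,:,0]-pf[:,:,2]>75)&(pf[:,:,0]>168)).ravel()&(np.hypot(X[:,0]-572,X[:,1]-45)<60)&(abs(X[:,2])<20)
print("coaster",m.sum(),X[m].mean(0),cv2.minEnclosingCircle(X[m][:,:2].astype(np.float32)))
E
```

```text
insert ['top'] [384.2 273.6] 199.9 0.091
corkscrew [513.7 142.1] 143.0 0.522 [0.82 0.94]
pastry_brush [452.5 100. ] 119.3 0.424 [0.99 0.83]
y_peeler [498.1   7.1] -76.4 0.438 [0.83 1.02]
insert ['side'] [387.8 270.5] 200.16 0.148
corkscrew [515.3 140. ] 123.0 0.599 [0.91 0.87]
pastry_brush [455.7  98.2] 139.5 0.833 [0.89 1.01]
y_peeler [499.4   4. ] -63.7 0.639 [0.7  0.78]
insert ['top', 'side'] [385.1 272.4] 199.89 0.129
corkscrew [514.5 141.6] 135.1 0.623 [0.9  0.82]
pastry_brush [452.8 100.4] 133.3 0.782 [0.82 0.99]
y_peeler [497.2  10.4] -76.8 0.601 [0.83 0.86]
cup top pts 106 [371.3 293.4  80.5] [[339.  262.8  76.1]
 [420.5 323.2  87.1]]
(367.943115234375, 293.42742919921875) 31.36824607849121
coaster 753 [575.76521963  46.31191249   5.28492448] ((575.59033203125, 46.108760833740234), 45.914005279541016)
```

```bash
cat >> h.py <<'E'
def comp(m,n,g):
    k,l,st,ce=cv2.connectedComponentsWithStats((m>.4).astype(np.uint8)); c=proj(CAL[n],np.array([[g[0],g[1],13.]]))[0]
    i=min((i for i in range(1,k) if st[i,4]>=25),key=lambda i:np.hypot(*(ce[i]-c)))
    return m*cv2.dilate((l==i).astype(np.uint8),np.ones((5,5)))
def fit2(F,P,g):
    return fit({n:(comp(BR[n](F[n][0]),n,g),F[n][1]) for n in F},P,g,lambda x:x)
def overlay(F,polys,name,n="top",win=(180,150,360,280),k=4):
    u0,v0,u1,v1=win; im=cv2.resize(F[n][0][v0:v1,u0:u1,::-1],None,fx=k,fy=k,interpolation=cv2.INTER_CUBIC)
    for P in polys:
        h=cv2.convexHull(((proj(CAL[n],P)-[u0,v0]+.5)*k-.5).round().astype(np.int32)); cv2.polylines(im,[h],True,(0,255,0),1)
    cv2.imwrite("pics/"+name,im)
E
python3 - <<'E'
from h import *
F={n:(a["p"],a["d"]) for n in("top","side") for a in [np.load(n+"0.npz")]}
for k in(["top"],["side"],["top","side"]):
    f={n:F[n] for n in k}; pl=[]
    for nm,g0 in dict(corkscrew=(508,143),pastry_brush=(452,103),y_peeler=(496,5)).items():
        q,e,sc=handle_pose(f,nm,g0); print(nm,q[:2].round(1),np.degrees(q[2]).round(1),round(e,3),np.round(sc,2)); pl.append(place(HAND[nm],*q))
    if k==["top"]:
        q,e=insert_pose(f); overlay(F,pl+[place(box(-56,56,-90,90,0,24),*q),place(box(-32,-32,-32,32,82,82),0,0,0)],"ov0.png",win=(190,155,350,275),k=5)
E
```

```text
corkscrew [514.1 142.8] 143.2 0.437 [0.82 0.94]
pastry_brush [450.6 103.6] 118.9 0.366 [0.98 0.83]
y_peeler [498.1   6.4] -76.2 0.425 [1.02 0.83]
corkscrew [514.7 139.9] 122.6 0.559 [0.91 0.88]
pastry_brush [454.5  98.9] 139.1 0.686 [1.   0.88]
y_peeler [499.7   3.9] 115.7 0.514 [0.78 0.8 ]
corkscrew [514.3 141.8] 133.8 0.55 [0.82 0.9 ]
pastry_brush [453.4 100.3] 134.0 0.617 [0.99 0.82]
y_peeler [498.4   5.6] -72.9 0.542 [0.82 1.02]
```

View pics/ov0.png

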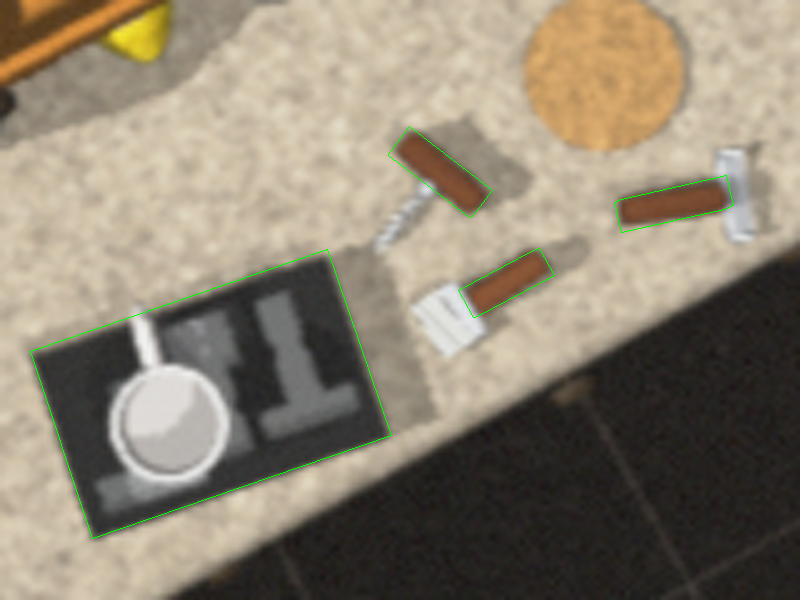

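Run:
```python
from h import *
def ik(p,y):
    for yy in(y,y+np.pi):
        q=r.inverse_kinematics(p,down(yy)); print(p,round(np.degrees(yy)),None if q is None else np.round(q,2))
az=np.radians(-76.5)
for R in(430,400,380): ik([R*np.cos(az),R*np.sin(az),230],az+np.pi/2)
for a in(-10,10,25,40):
    t=np.radians(a); ik([430*np.cos(t),430*np.sin(t),230],t+np.pi/2)
ik([368,293,150],np.radians(-77)); ik([575,46,150],np.radians(-77)); ik([514,141,60],np.radians(133)); ik([330,266,60],np.radians(110))
```

```text
[np.float64(100.38150645803935), np.float64(-418.1190657710009), 230] 14 [ 1.3   0.28 -0.02  2.02  0.01  0.84 -0.06]
[np.float64(100.38150645803935), np.float64(-418.1190657710009), 230] 194 [ 1.94  0.39 -0.9   2.    0.39  0.92  2.65]
[np.float64(93.37814554236219), np.float64(-388.9479681590706), 230] 14 [ 1.3   0.24 -0.03  2.09  0.01  0.82 -0.06]
[np.float64(93.37814554236219), np.float64(-388.9479681590706), 230] 194 [ 1.97  0.34 -0.91  2.07  0.35  0.88  2.68]
[np.float64(88.70923826524408), np.float64(-369.5005697511171), 230] 14 [ 1.3   0.2  -0.03  2.13  0.01  0.8  -0.07]
[np.float64(88.70923826524408), np.float64(-369.5005697511171), 230] 194 [ 2.    0.3  -0.91  2.12  0.32  0.86  2.71]
[np.float64(423.46733379524943), np.float64(-74.66871639678004), 230] 80 [ 0.5   0.31 -0.49  2.01  0.19  0.86 -0.27]
[np.float64(423.46733379524943), np.float64(-74.66871639678004), 230] 260 [-0.66  0.47  1.14  2.04 -0.53  0.96 -2.56]
[np.float64(423.46733379524943), np.float64(74.66871639678004), 230] 100 [ 0.46  0.41 -0.94  2.    0.41  0.93 -0.52]
[np.float64(423.46733379524943), np.float64(74.
[... 343 characters left out ...]
at64(276.3986721652119), 230] 130 [ 0.05  0.48 -1.14  2.    0.53  1.   -0.66]
[np.float64(329.39911054116055), np.float64(276.3986721652119), 230] 310 [ 0.05  0.48 -1.14  2.    0.53  1.    2.48]
[368, 293, 150] -77 [-1.37  0.66  1.03  2.04 -0.76  0.88 -2.81]
[368, 293, 150] 103 [-0.    0.72 -1.15  2.01  0.81  0.97 -1.34]
[575, 46, 150] -77 [-0.73  0.86  1.13  1.76 -0.87  1.12 -2.21]
[575, 46, 150] 103 [ 0.21  0.64 -0.53  1.73  0.4   0.88 -0.26]
[514, 141, 60] 133 [ 0.02  0.72 -0.51  1.92  0.57  0.64 -0.1 ]
[514, 141, 60] 313 [-0.43  0.68  0.19  1.94 -0.23  0.54 -2.48]
[330, 266, 60] 110 [-0.34  0.64 -0.57  2.22  0.76  0.49 -1.17]
[330, 266, 60] 290 [-0.02  0.88 -1.15  2.21  1.13  0.89  1.57]
```

```bash
cat >> h.py <<'E'
def best_ori(p,yaw):
    """of the two equal grasps, the one with the smaller wrist travel"""
    q0=r.observe()["joints"]; c=[]
    for y in(yaw,yaw+np.pi):
        q=r.inverse_kinematics(p,down(y))
        if q is not None: c.append((np.abs(q-q0).max(),y))
    return down(min(c)[1])
E
python3 - <<'E'
from h import *
r.move_joints([1.3,.24,-.02,2.09,.01,.82,-.06])
r.move_joints([-.6,.24,-.02,2.09,.01,.82,-.06])
o=r.observe(); print(o["time"],o["tcp_pos"])
cup=np.array([368,293.4]); q=best_ori([*cup,140],np.radians(103))
print(np.round(r.inverse_kinematics([*cup,140],q),2))
r.goto([*cup,140],q)
F=grab(); np.savez("f1.npz",**{n+k:F[n][i] for n in F for i,k in enumerate("pd")})
overlay(F,[],"a1.png",win=(190,155,350,275),k=3); overlay(F,[],"a1s.png","side",win=(180,120,340,280),k=3)
a=cv2.imread("pics/a1.png");b=cv2.imread("pics/a1s.png"); a=cv2.resize(a,(400,300)); b=cv2.resize(b,(300,300)); cv2.imwrite("pics/a1.png",np.hstack([a,b]))
print(r.observe()["time"])
E
```

```text
4.3 [338.50301145 210.71505475 227.83046325]
[-0.73  0.47  0.01  2.04 -0.01  0.63 -0.48]
4.9583
```

View pics/a1.png

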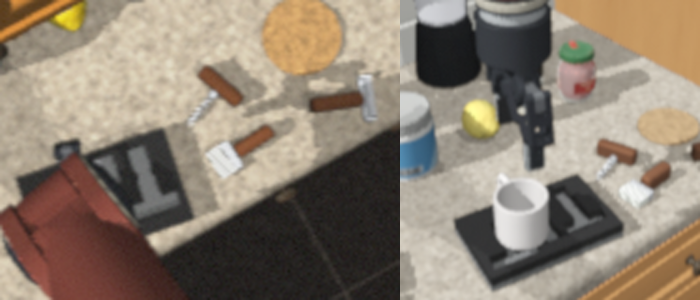

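Run:
```python
from h import *
cup=[368,293.4]
print(r.movel([*cup,40],rate=80,max_force=6)); print(r.observe()["tcp_pos"].round(1))
r.set_gripper(50,25); o=r.observe(); print(o["gripper_width"],o["grip_force"],o["force"].round(1),o["tcp_pos"].round(1))
r.movel([*cup,60],rate=40); o=r.observe(); print(o["gripper_width"],o["grip_force"],o["force"].round(1),o["time"])
F=grab(("side",)); overlay(F,[],"a2.png","side",win=(180,120,340,280),k=3)
```

```text
True
[370.7 294.5  61.8]
68.84973409133507 22.05329696618719 [ 3.4 -0.5 24.6] [375.4 296.9  65.9]
68.1630175617845 28.65848877467215 [-0.1 -4.6 39.4] 6.4667
```

View pics/a2.png

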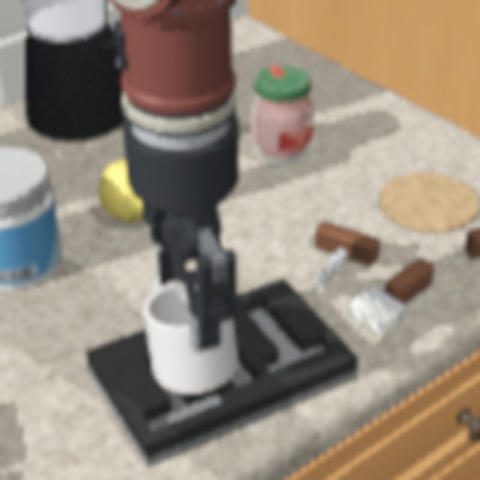

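Run:
```python
from h import *
r.set_gripper(85); o=r.observe(); p=o["tcp_pos"]; print(p.round(1),o["force"].round(1),Rn.from_quat(o["eef_rot"]).as_matrix().round(2).tolist())
r.movel([p[0],p[1],120],rate=100); o=r.observe(); print(o["tcp_pos"].round(1),o["force"].round(1))
# retract toward the base so that top sees the cup
r.move_joints([-.6,.0,-.02,2.35,.01,.8,-.06]); print(r.observe()["tcp_pos"].round(1))
F=grab(); np.savez("f2.npz",**{n+k:F[n][i] for n in F for i,k in enumerate("pd")})
overlay(F,[],"a3.png",win=(190,195,290,270),k=6)
for n in F:
    for q in("espresso_cup",): print(n,[(np.round(x["xyz"],1).tolist(),round(x["score"],2)) for x in optics.look_for(n,q)])
```

```text
[370.1 294.8  60.5] [2.  0.6 8. ] [[-0.22, 0.97, 0.01], [0.97, 0.22, 0.0], [0.0, 0.01, -1.0]]
[369.4 294.3 119.2] [ 1.2 -0.3  0.3]
[228.3 133.6 238.3]
top [([370.1, 299.9, 27.0], 0.78)]
side [([354.9, 295.9, 58.3], 0.9), ([584.1, 326.1, 35.7], 0.7)]
```

View pics/a3.png

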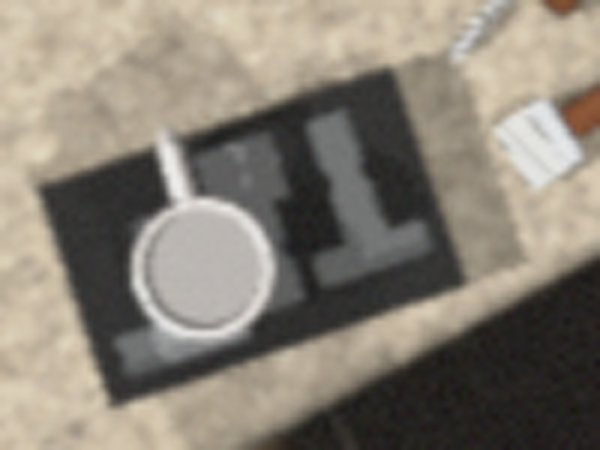

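Picture: cup upright, centre at (223.3, 239.2), handle up-left. The gripper was turned 90° by an error in my yaw convention, so a finger met the handle; I'll fix that and retry.

```bash
sed -i 's/Rn.from_euler("z",yaw)/Rn.from_euler("z",yaw+np.pi\/2)/' h.py
cat >> h.py <<'E'
def ray(n,u,v,z):
    c=CAL[n]; o=-c["R"].T@c["t"]; k=c["R"].T@np.linalg.inv(c["mtx"])@[u,v,1.]; return o+k*(z-o[2])/k[2]
E
python3 - <<'E'
from h import *
c=ray("top",223.3,239.2,82); print(c)
c=c[:2]; yaw=np.radians(106)
r.move_joints([-.7,.3,0,2.1,0,.75,-.06])
q=best_ori([*c,150],yaw); print(np.round(r.inverse_kinematics([*c,150],q),2)); r.goto([*c,150],q)
o=r.observe(); print(Rn.from_quat(o["eef_rot"]).as_matrix()[:,1].round(2))
if r.movel([*c,40],rate=80,max_force=6): print("CONTACT",r.observe()["tcp_pos"])
else:
    r.set_gripper(55,25); o=r.observe(); print(o["gripper_width"],o["grip_force"],o["force"].round(1),o["tcp_pos"].round(1))
F=grab(("side",)); overlay(F,[],"a4.png","side",win=(180,120,340,280),k=3)
E
```

```text
[368.42928839 294.7974213   82.        ]
[-0.52  0.47 -0.28  2.02  0.2   0.68  0.92]
[-0.27  0.96 -0.  ]
62.15256032672234 27.35836568288505 [-0.5 -0.6  5.7] [368.6 295.   40.5]
```

View pics/a4.png

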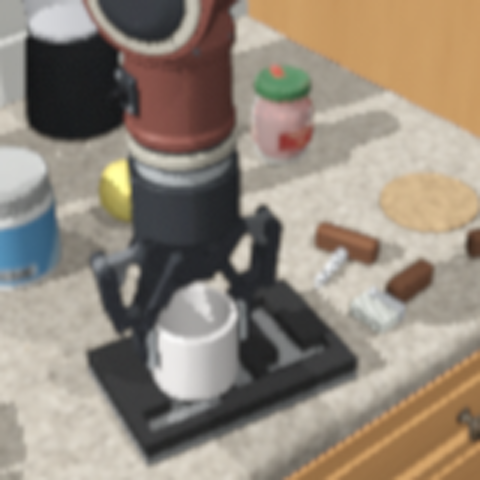

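Run:
```python
from h import *
p=r.observe()["tcp_pos"]; T=[575.7+.2,46.2]
r.movel([p[0],p[1],120],rate=60); o=r.observe(); print(o["gripper_width"],o["force"].round(1))
r.movel([*T,120],rate=120)
r.movel([*T,32],rate=80)
print(r.movel([*T,18],rate=15,max_force=4)); o=r.observe(); print(o["tcp_pos"].round(1),o["gripper_width"],o["force"].round(1))
r.set_gripper(85); r.movel([*T,130],rate=80); 
az=np.arctan2(T[1],T[0])
j=r.observe()["joints"]; print(j.round(2))
r.move_joints([.25,.0,0,2.35,0,.8,0]); o=r.observe(); print(o["tcp_pos"],o["time"])
F=grab(); np.savez("f3.npz",**{n+k:F[n][i] for n in F for i,k in enumerate("pd")})
overlay(F,[],"a5.png",win=(190,145,350,265),k=5)
```

```text
62.185870007550676 [-1.1  0.3 -1.8]
True
[575.8  46.2  22.6] 62.00369592745334 [ 0.2 -0.2  3.6]
[ 0.07  0.64 -0.3   1.75  0.25  0.8   1.5 ]
[249.76595494 -86.08160929 238.49462781] 21.75
```

View pics/a5.png

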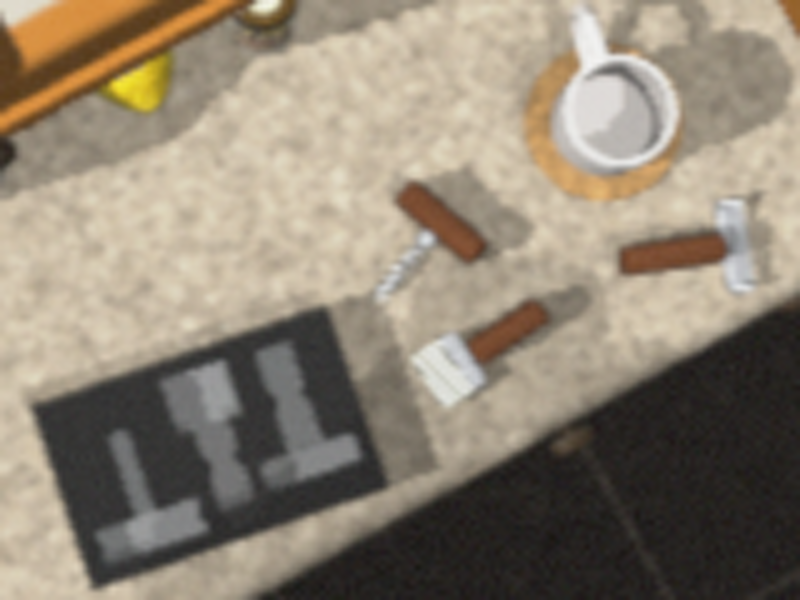

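Picture: cup upright on the coaster, rim centre near (314.3, 167.3); all three pockets now visible and matching the layout. Next, the precise poses.

```bash
cat >> h.py <<'E'
def mom(m,win):
    v,u=np.indices(m.shape); s=m.sum(); cu,cv=(m*u).sum()/s,(m*v).sum()/s
    a,b,c=(m*(u-cu)**2).sum(),(m*(u-cu)*(v-cv)).sum(),(m*(v-cv)**2).sum()
    return np.array([cu+win[0],cv+win[1]]),.5*np.arctan2(2*b,a-c),s
def moments_pose(F,n,P,g,z=0.,soft=None,yaw_fix=False,shrink=1.0):
    """pose x,y,yaw whose rendered silhouette has the centroid and main direction seen"""
    p=F[n][0]; m=comp(BR[n](p),n,g) if soft is None else soft
    m=np.where(m>.25,m,0); c,a,s=mom(m,(0,0)); g=np.array(g,float); P=P+[0,0,z]
    for _ in range(12):
        w=(0,0,512,384); Q=place(P,*g); h=proj(CAL[n],Q); u0,v0=h.min(0).astype(int)-3; u1,v1=h.max(0).astype(int)+4; w=(u0,v0,u1,v1)
        cr,ar,sr=mom(render(CAL[n],Q,w),w)
        e=1.0; J=np.stack([(proj(CAL[n],np.array([[g[0]+dx,g[1]+dy,z+13]]))-proj(CAL[n],np.array([[g[0],g[1],z+13]])))[0] for dx,dy in((e,0),(0,e))],1)
        g[:2]+=np.linalg.solve(J,c-cr)
        da=(a-ar+np.pi/2)%np.pi-np.pi/2
        if not yaw_fix: g[2]-=da
    return g,s/sr
def head_sign(F,nm,q,n="top"):
    p=F[n][0].astype(float); sc=[]
    for s in(0,np.pi):
        u,v=proj(CAL[n],place(np.array([HEAD[nm]]),q[0],q[1],q[2]+s))[0].round().astype(int); w=p[v-1:v+2,u-1:u+2]; sc.append((w[:,:,2]/w[:,:,0]).mean())
    q=q.copy(); q[2]+=np.pi*(sc[1]>sc[0]); q[2]=(q[2]+np.pi)%(2*np.pi)-np.pi; return q
def pocket_box(nm):
    b=dict(corkscrew=box(26,44,-78,-18,10,10),pastry_brush=box(-14,36,-5,13,10,10),y_peeler=box(-42,20,43,61,10,10)); return b[nm]
def load(f):
    a=np.load(f); return {n:(a[n+"p"],a[n+"d"]) for n in("top","side")}
G0=dict(corkscrew=(508,143,2.3),pastry_brush=(452,103,2.1),y_peeler=(496,5,1.8))
E
python3 - <<'E'
from h import *
F=load("f3.npz")
print("cup",ray("top",314.3,167.3,64).round(1))
for k in(["top"],["side"]):
    f={n:F[n] for n in k}; q,e=insert_pose(f); print("insert",k,q[:2].round(1),np.degrees(q[2]).round(2),round(e,3))
    if k==["top"]: I=q
    for nm,g in G0.items():
        q,s=moments_pose(F,k[0],HAND[nm],g); q=head_sign(F,nm,q) if k[0]=="top" else q
        print(nm,k,q[:2].round(1),np.degrees(q[2]).round(1),"area ratio",round(s,2))
HP=dict(corkscrew=[box(26,44,-78,-18,10,10),box(-24,26,-53,-43,10,10)],pastry_brush=[box(-14,36,-5,13,10,10),box(-44,-14,-14,22,10,10)],y_peeler=[box(-42,20,43,61,10,10),box(20,34,25,79,10,10)])
overlay(F,[place(b,*I) for v in HP.values() for b in v]+[place(box(-56,56,-90,90,24,24),*I)],"ov1.png",win=(190,195,290,270),k=7)
E
```

```text
cup [572.9  44.1  64. ]
insert ['top'] [383.5 272.4] 200.09 0.078
corkscrew ['top'] [514.3 142.1] 140.3 area ratio 0.67
pastry_brush ['top'] [451.2 102.7] 123.9 area ratio 0.66
y_peeler ['top'] [497.9   7.4] -80.6 area ratio 0.68
insert ['side'] [386.1 269.6] 200.06 0.126
corkscrew ['side'] [515.8 139.6] 140.5 area ratio 0.6
pastry_brush ['side'] [455.7  98.6] 118.0 area ratio 0.48
y_peeler ['side'] [499.1   5.1] 99.1 area ratio 0.6
```

View pics/ov1.png

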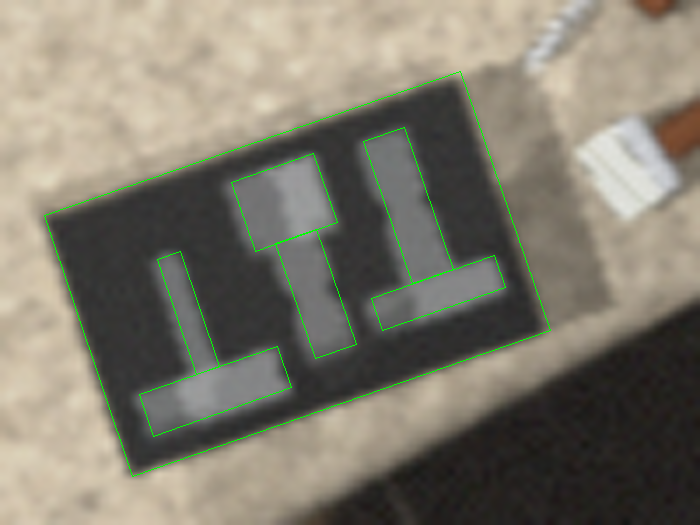

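```bash
cat > probe.py <<'E'
from h import *
I=np.array([384.8,271.]); a=np.radians(200.08); ex=np.array([np.cos(a),np.sin(a)]); ey=np.array([-ex[1],ex[0]])
r.set_gripper(0)
r.move_joints([-.55,.3,0,2.1,0,.75,.3])
o=best_ori([*(I+110*ey+35*ex),60],a+np.pi/2)
def touch(off,d,L):
    s=I+off[0]*ex+off[1]*ey
    r.goto([*s,70],o) if touch.first else r.movel([*s,70],rate=250); touch.first=False
    if r.movel([*s,10],rate=120,max_force=8): print("blocked",r.observe()["tcp_pos"]); r.movel([*s,70]); return
    e=s+L*d; hit=r.movel([*e,10],rate=25,max_force=3); p=r.observe()["tcp_pos"][:2]-I; print(off,hit,(p@ex).round(2),(p@ey).round(2))
    r.movel([*s,10],rate=100); r.movel([*s,70],rate=250)
touch.first=True
touch((35,112),-ey,22)
touch((0,-112),ey,22)
touch((-77,0),ex,22)
print("near ok",r.inverse_kinematics([*(I+74*ex),10],o))
print(r.observe()["time"])
E
python3 probe.py
```

```text
(35, 112) True 34.99 99.73
(0, -112) True -0.19 -107.42
(-77, 0) True -64.38 0.06
near ok [-0.67746894  0.67771969 -0.05689275  2.3169872   0.23787343  0.15189082
  0.96421578]
31.9583
```

```bash
sed -i '/^touch((/d;/^print("near/d' probe.py; sed -i 's/^print(r.obs.*/touch((74,0),-ex,16)\nprint(r.observe()["time"])/; s/^touch.first=True/touch.first=False/' probe.py; sed -i '/^r.move_joints/d; s/^o=best.*/o=r.observe()["eef_rot"]/' probe.py; python3 probe.py
```

```text
(74, 0) True 69.9 0.08
34.5667
```

```bash
cat >> h.py <<'E'
INS=(380.9,273.7,np.radians(200.08)); B=np.array([-2.6,1.3]); GZ=14.5
def look(tag):
    r.move_joints([.25,.0,0,2.35,0,.8,0]); r.hold(.3); F=grab(); np.savez(tag+".npz",**{n+k:F[n][i] for n in F for i,k in enumerate("pd")}); return F
def find(F,nm,g):
    q,s=moments_pose(F,"top",HAND[nm],g); q=head_sign(F,nm,q); q[:2]+=B; return q,s
def pick_place(nm,q):
    px,py,pa=POCK[nm]; T=place(np.array([[px,py,10.]]),*INS)[0]; d=INS[2]+pa-q[2]
    grip=q[2]+(0 if nm=="corkscrew" else np.pi/2)      # closing direction
    r.move_joints([-np.arctan2(q[1],q[0]),.3,0,2.1,0,.75,0])
    c=[]
    for k in(0,np.pi):
        a=r.inverse_kinematics([*q[:2],60],down(grip+k)); b=r.inverse_kinematics([T[0],T[1],60],down(grip+k+d))
        if a is not None and b is not None: c.append((max(abs(a[6]),abs(b[6])),k))
    k=min(c)[1]; o1=down(grip+k); o2=down(grip+k+d); print(nm,"wrist",round(min(c)[0],2))
    r.set_gripper(46)
    r.goto([*q[:2],90],o1)
    if r.movel([*q[:2],GZ],rate=90,max_force=6): print("BLOCKED",r.observe()["tcp_pos"]); r.movel([*q[:2],100],rate=100); return False
    r.set_gripper(10,40); w=r.observe()["gripper_width"]; r.movel([*q[:2],110],rate=120); o=r.observe(); print("width",round(w,1),round(o["gripper_width"],1))
    if o["gripper_width"]<13: return False
    r.goto([T[0],T[1],110],o2); r.movel([T[0],T[1],46],rate=100)
    ex=np.array([np.cos(INS[2]),np.sin(INS[2])]); ey=np.array([-ex[1],ex[0]])
    u,v=(ey,ex) if nm=="corkscrew" else (ex,ey)
    for a,b in[(0,0),(1.8,0),(-1.8,0),(0,1.5),(0,-1.5),(1.8,1.5),(1.8,-1.5),(-1.8,1.5),(-1.8,-1.5),(3.6,0),(-3.6,0),(3.6,1.5),(3.6,-1.5),(-3.6,1.5),(-3.6,-1.5)]:
        s=T[:2]+a*u+b*v; r.movel([*s,43],rate=80); hit=r.movel([*s,34.5],rate=25,max_force=3); o=r.observe()
        print((a,b),hit,o["tcp_pos"][2].round(1),o["force"].round(1))
        if not hit or o["tcp_pos"][2]<35.2: break
    else: print("NOT FOUND"); return False
    hit=r.movel([*s,10+GZ],rate=25,max_force=25); o=r.observe(); print("pressed",hit,o["tcp_pos"].round(1),o["force"].round(1),round(o["time"],1))
    return s
E
python3 - <<'E'
from h import *
F=look("f4"); q,s=find(F,"y_peeler",G0["y_peeler"]); print(q[:2].round(1),np.degrees(q[2]).round(1),s)
print(pick_place("y_peeler",q))
F=grab(("side",)); overlay(F,[],"b1.png","side",win=(180,120,380,270),k=4)
E
```

```text
[495.3   8.8] -80.5 0.6722216816878329
y_peeler wrist 1.5
width 16.4 16.7
(0, 0) True 38.1 [1.4 0.2 5.2]
(1.8, 0) True 37.8 [ 0.1 -1.   5.3]
(-1.8, 0) False 34.2 [-1.   0.4 -0.5]
pressed False [411.4 229.4  25.1] [-0.9 -0.5  5.7] 45.0
[410.77519831 229.25551186]
```

View pics/b1.png

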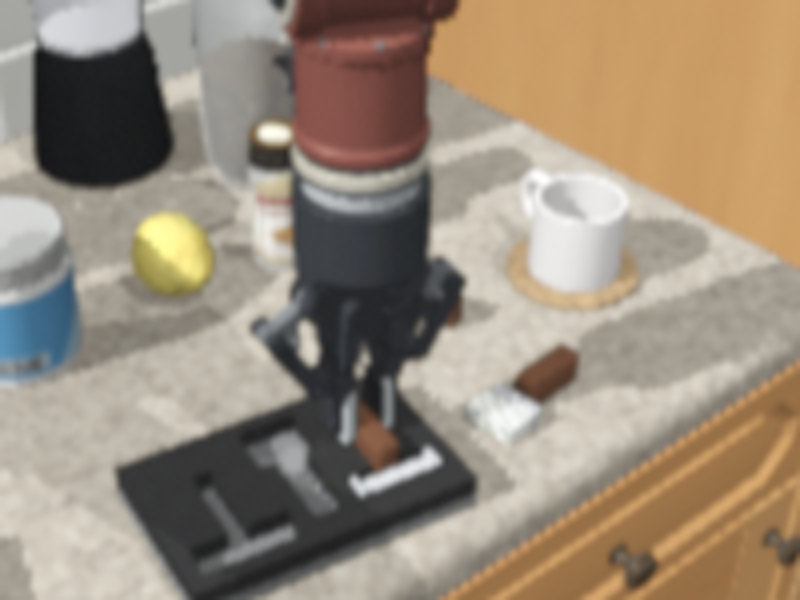

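Peeler seated in the right-hand pocket (image (380,440)), cup upright on the coaster. Next: release, and press on mid-grip with closed fingers to make sure.

```bash
cat >> h.py <<'E'
def release_press(nm):
    T=place(np.array([[*POCK[nm][:2],10.]]),*INS)[0]; p=r.observe()["tcp_pos"]
    r.set_gripper(32); r.movel([p[0],p[1],65],rate=100); r.set_gripper(0)
    r.movel([T[0],T[1],44],rate=80); hit=r.movel([T[0],T[1],32],rate=15,max_force=14); o=r.observe()
    print("press z (home=36)",hit,o["tcp_pos"].round(1),o["force"].round(1)); r.movel([T[0],T[1],110],rate=150)
E
python3 - <<'E'
from h import *
release_press("y_peeler")
F=look("f5")
for nm in("corkscrew","pastry_brush"):
    q,s=find(F,nm,G0[nm]); print(nm,q[:2].round(1),np.degrees(q[2]).round(1),round(s,2))
ok=pick_place("pastry_brush",q); print(ok)
if ok is not False: release_press("pastry_brush")
print(r.observe()["time"])
F=grab(("side",)); overlay(F,[],"b2.png","side",win=(180,120,380,270),k=4)
E
```

```text
press z (home=36) True [409.3 228.7  36.1] [-1.3 -0.1  5.2]
corkscrew [544.7 164.2] 141.6 0.67
pastry_brush [448.8 104. ] 124.0 0.65
pastry_brush wrist 1.55
width 16.8 17.2
(0, 0) False 34.4 [ 0.6  1.3 -1.6]
pressed False [372.5 266.3  25.1] [0.3 0.2 5.1] 57.6
[371.94197177 266.16649283]
press z (home=36) True [371.9 266.3  36.1] [-0.1 -0.9  5.1]
60.475
```

View pics/b2.png

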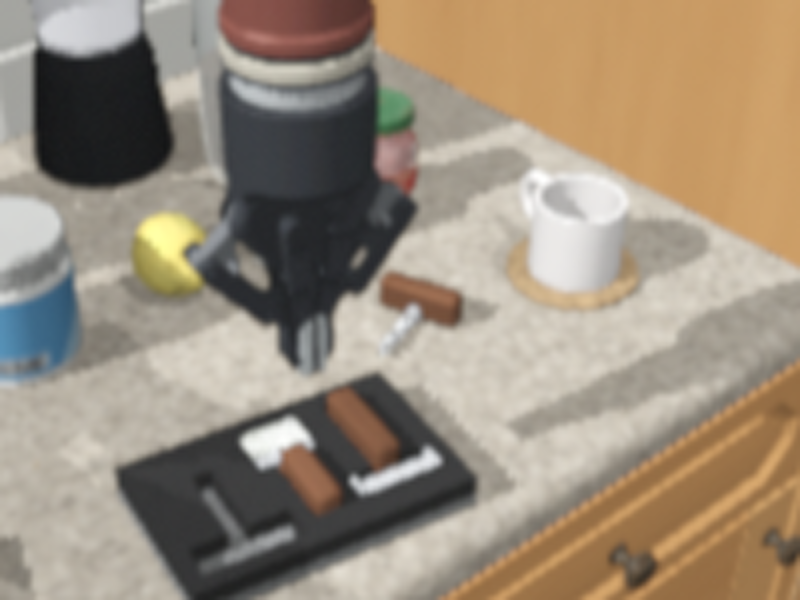

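Picture: brush and peeler both home, cup fine; the corkscrew was knocked to about (285,195), where I've measured it anew. It now lies nearer the cabinets, so I'll approach low.

```bash
sed -i 's/^    r.goto(\[\*q\[:2\],90\],o1)/    w=q[:2]*(1-90\/np.hypot(*q[:2])) if nm=="corkscrew" else q[:2]; r.goto([*w,80],o1); r.movel([*q[:2],60],rate=150)/; s/r.movel(\[\*q\[:2\],110\],rate=120); o=r.obs/r.movel([*q[:2],60],rate=100); r.movel([*w,75],rate=150); r.movel([*w,110],rate=150); o=r.obs/; s/w=r.observe()\["gripper_width"\]; /g=r.observe()["gripper_width"]; /; s/round(w,1)/round(g,1)/' h.py; grep -n 'w=q\|g=r' h.py
python3 - <<'E'
from h import *
F=look("f6"); q,s=find(F,"corkscrew",(542,163,2.45)); print(q[:2].round(1),np.degrees(q[2]).round(1),round(s,2))
q2,s=moments_pose(F,"side",HAND["corkscrew"],(542,163,2.45)); print("side",q2[:2].round(1),np.degrees(q2[2]).round(1))
ok=pick_place("corkscrew",q); print(ok)
if ok is not False: release_press("corkscrew")
print(r.observe()["time"])
F=look("f7"); 
overlay(F,[],"b3.png",win=(190,145,350,265),k=5)
E
```

```text
127:    w=q[:2]*(1-90/np.hypot(*q[:2])) if nm=="corkscrew" else q[:2]; r.goto([*w,80],o1); r.movel([*q[:2],60],rate=150)
129:    r.set_gripper(10,40); g=r.observe()["gripper_width"]; r.movel([*q[:2],60],rate=100); r.movel([*w,75],rate=150); r.movel([*w,110],rate=150); o=r.observe(); print("width",round(g,1),round(o["gripper_width"],1))
[544.7 164.3] 141.5 0.67
side [548.9 160.6] 141.2
corkscrew wrist 1.66
width 17.2 16.8
(0, 0) False 34.3 [-0.4 -0.1 -1.1]
pressed False [332.4 306.6  25.2] [ 0.4 -1.1  6.8] 72.6
[331.54757492 306.76566405]
press z (home=36) True [331.6 306.8  36.1] [ 0.3 -0.1  5. ]
75.5417
```

View pics/b3.png

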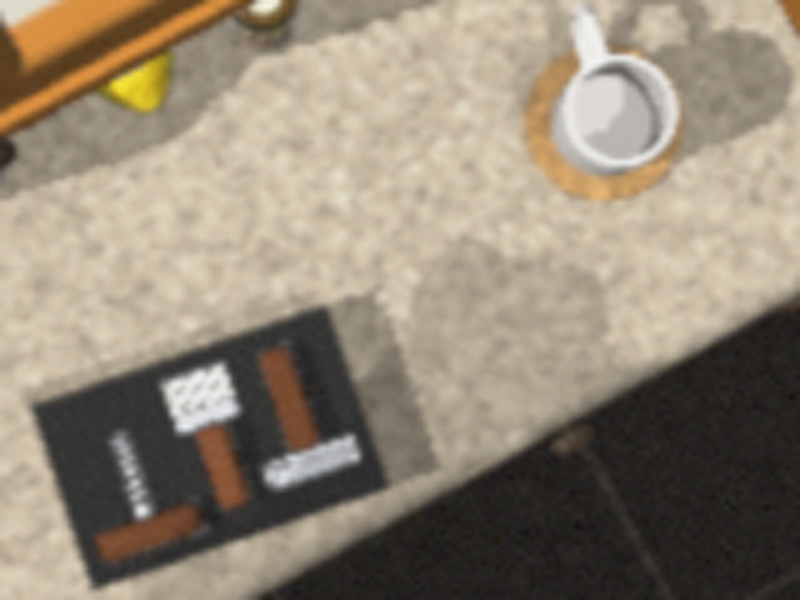

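All three gadgets are home (press height 36.1 against a nominal 36) and the cup stands upright within about 3 mm of the coaster centre. Handing in.

```bash
python3 -c "
from workcell import r
print(r.finish_job())"
```

```text
the job is handed in; nothing more can be done
None
```

I handed the job in at about 76 s: the cup stands upright on the coaster, about 3 mm off centre by the camera. The Y-peeler, pastry brush and corkscrew (which was knocked aside mid-run) are each pressed home in their own pockets, and I did not touch the jars or lemon. On my first try at the cup the gripper was turned 90° and pressed on it with up to 39 N by the wrist reading (limit 40 N), but the cup stayed upright.

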